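Clip the thick rolling pin into its sprung stand

ROBOT

A 6-joint arm with a two-finger parallel gripper is mounted at the origin on a cart in front of the work surface, level with it; the furniture and walls round the work are solid. World frame = base frame: x ahead of the robot, y to its left, z up, the work surface at z = 0. Lengths are in m, angles in rad, forces in N, time in s.
With the tool pointing down it reaches from about 0.325 to 0.775 m from the base axis. Payload 5.5 kg.
Tool frame: the origin (TCP) lies between the finger pads; the fingertips stand 8 mm ahead of it and the grasp point (between the pads) lies 11 mm behind it (tcp_to_tips is the distance from the TCP to the fingertips, in m); z points along the fingers, y is the direction in which the jaws open and shut (so a half turn about z gives the same grasp; the last joint's range is limited). The gripper opens to 88 mm and grips with 3 to 60 N. Pads are 20 mm wide; open, the fingers measure 115 mm over their backs; the gripper's body (75 mm by 178 mm) begins 61 mm behind the grasp point.
Start: joints at [1.119, 0.091, 1.231, -0, 1.82, -0.057], TCP at [0.231, 0.554, 0.206] pointing down, gripper open.
Joint ranges: [-2.87, 2.87], [-0.86, 2.18], [0.17, 2.46], [-1.51, 4.65], [0.06, 2.69], [-2.65, 2.65]. Speed limits (rad/s): [2.57, 2.57, 3.01, 3.14, 3.14, 3.14].

INTERFACE

Orientations are given as a unit quaternion [w, x, y, z].
In Python, from bench import * gives the robot as it stands. Calls block until the motion is done:
- move_to(position, orientation): joint-space move of the TCP to a pose.
- move_l(position, speed=0.15, orientation=None): straight line of the TCP; orientation=None keeps the orientation; speed is the mean speed in m/s.
- movej(angles): joint-space move.
- gripper_open() and close(): open the fingers fully, or close them until they stop; the grip force is fixed at half the most.
- hold(seconds).
- inverse_kinematics(position, orientation): joint angles nearest the present ones, or None.
- state(): the state.
- get_image(name): name is "scene" or "top" or "wrist"; returns a dict with "frame" (420x560x3 uint8, blue, green, red), "depth" (420x560 float32, m along the optical axis (not along the pixel's ray), 0 where there is no reading), "camera_matrix" (3x3 intrinsics, pixels), "view" (4x4, takes a point from world to camera coordinates). Camera axes: x right, y up, looking along -z (the intrinsics and any distortion apply to the point x, -y, -z); pixel columns grow to the right and rows downward; lengths in m; the calibration is good to about 2 mm. A picture is of the moment at which its call begins.
A pose or a line that the arm cannot do raises IKError and nothing moves.
- job_done(): hands the job in, once; it reports no verdict.
The state is a dict: "time": time; "joint_pos": joint angles; "dq": joint speeds; "joint_torque": joint torques, N m; "ee_pos": TCP position; "ee_rot": TCP orientation; "ft_force": force on the tool from outside, world axes, zero at the start; "moment": the same for the moment, N m; "finger_gap": finger opening in m.
Only numpy, scipy, OpenCV 4.12 (cv2) and the standard library are available. Lean on these libraries where they do the work, as an engineer would, in place of code of your own. Each camera call takes 0.05 s, during which the arm holds its last target.

TASK

Take the thicker of the two wooden rolling pins from the rest and push it down from above between the prongs of the clip stand, past the sprung jaw, until it sits on the bottom of both forks with the jaw shut over it and its length about centred on the stand. Leave the thin pin lying on the rest.

Things in the scene. Friction and masses are not known exactly. Their poses are not given: they have to be found in the camera images.
- thick_pin_center (a point): Centre of the thick rolling pin, the one to clip in: plain straight light-wood rod with round ends, 24 mm diameter, 220 mm long, about 90 g. x axis along the rod; either end may lead. It starts level in one of two pairs of V notches (140 mm apart) of a dark-wood rest, centre 35 mm above the counter; below its middle is free space for fingers.
- thin_pin_center (a point): Centre of the thin rolling pin, to be left alone: plain straight light-wood rod with round ends, 14 mm diameter, 250 mm long, x axis along it. It lies parallel to the thick pin, 120 mm to one side of it, in the other notches of the same rest, its centre 28 mm above the counter.
- clip_seat (a point): Where the thick pin's centre must come to lie in the clip stand, 50 mm above the counter (fork bottoms at 38 mm). Stand: fixed dark-wood foot 170 x 78 x 8 mm, two bent-bar steel forks 136 mm apart. x axis along the clipped rod, z up; fixed prongs on the +y side, sprung jaw on the -y side. Between the forks, 53 mm either way from the centre along x, all above 20 mm height is free for fingers.
- clip_mouth (a point): Middle of the stand's flared mouth, 35 mm straight above clip_seat (85 mm above the counter), same axes. The mouth is about 40 mm wide across y here (prong and jaw tops 91 mm high) and narrows to 18 mm at 65 mm height, where the jaw's noses are. The rod is pushed straight down through it.
- jaw (a joint): Sprung jaw of the stand: two dark bent-bar arms with noses sloping in, on one hinge shaft along x near the foot. 0 rad = shut (sprung to it), grows to at most 0.6 as the noses swing out to -y. It yields to a firm downward push (about 5 to 15 N) on the rod: it starts to open when the rod's centre is 30 mm above the seat, is widest (about 0.12) at 20 to 10 mm above it and is shut again over the rod only in the last 3 mm.
Mind the look-alikes: they are no part of the job. Of the things that look like the part that bears clip_seat, the larger one is meant.

How it is judged:
On the way:
1. the pin, pushed from above, swings the jaw open (value of joint jaw above 0.06 rad and z of thick_pin_center in the frame of clip_seat above 0.008 m and horizontal distance between thick_pin_center and clip_seat below 0.04 m), for 0.02 s.
At the end, for the whole second after the job is handed in: The thick pin lies at rest on the bottom of both forks: centre within 6 mm of the seat in height and sideways and within 20 mm along the stand, parallel to it within 10 degrees, the jaw shut over it (below 0.05 rad); the thin pin is within 30 mm of where it was (x of thick_pin_center in the frame of clip_seat between -0.02 and 0.02 m and y of thick_pin_center in the frame of clip_seat between -0.006 and 0.006 m and z of thick_pin_center in the frame of clip_seat between -0.006 and 0.006 m and angle between the x axis of thick_pin_center and the x axis of clip_seat, either way round below 0.1745 rad and value of joint jaw below 0.05 rad and linear speed of thick_pin below 0.02 m/s and distance of thin_pin_center from where it was at the start of the episode below 0.03 m); the robot touches nothing.
It fails at once if the thin pin is moved more than 30 mm (distance of thin_pin_center from where it was at the start of the episode above 0.03 m).
It also fails if it takes over 38 s, if anything falls off the work surface, if the arm or the gripper's body presses on something with over 40 N, if the wrist force passes 120 N, or if a joint passes its speed limit or range.

## Working session

There is one attempt and no reset: what is moved stays moved. The work goes in short steps, each a Python script; the robot and the scene stay as the last script left them, time stands still between calls to the robot, and variables do not carry over. Pictures are saved under pics/ and viewed, and the job is handed in when it is done.

```bash
mkdir -p pics; ls
cat > h.py <<'E'
from bench import *
import numpy as np, cv2
def grab(n,tag):
    d=get_image(n); cv2.imwrite(f'pics/{tag}.png',d['frame']); np.savez(f'/tmp/{tag}.npz',**{k:d[k] for k in('frame','depth','camera_matrix','view')}); return d
def load(tag): return dict(np.load(f'/tmp/{tag}.npz'))
def ray(d,u,v):
    K=d['camera_matrix'];V=d['view'];c=np.array([(u-K[0,2])/K[0,0],-(v-K[1,2])/K[1,1],-1.]);R=V[:3,:3]
    return -R.T@V[:3,3],R.T@c
def onplane(d,u,v,z):
    o,r=ray(d,u,v);return o+r*(z-o[2])/r[2]
def cloud(d):
    v,u=np.indices(d['depth'].shape);K=d['camera_matrix'];V=d['view'];z=d['depth']
    c=np.stack([(u-K[0,2])/K[0,0]*z,-(v-K[1,2])/K[1,1]*z,-z],-1)
    return (c-V[:3,3])@V[:3,:3]
E
python3 - <<'E'
from h import *
for n in('scene','top','wrist'):
    d=grab(n,n+'0');print(n,d['camera_matrix'].round(1).tolist(),(-d['view'][:3,:3].T@d['view'][:3,3]).round(3),(d['depth']>0).mean())
s=state();print({k:np.round(v,3) for k,v in s.items()})
E
```

```text
pics
scene [[380.9, 0.0, 276.2], [0.0, 380.9, 205.7], [0.0, 0.0, 1.0]] [ 0.219 -0.375  0.69 ] 0.9937627551020408
top [[425.9, 0.0, 282.9], [0.0, 425.9, 213.2], [0.0, 0.0, 1.0]] [0.475 0.076 0.92 ] 0.9960076530612245
wrist [[346.7, 0.0, 276.9], [0.0, 346.7, 213.3], [0.0, 0.0, 1.0]] [0.157 0.585 0.383] 0.9961054421768708
{'time': np.float64(0.15), 'joint_pos': array([ 1.119,  0.092,  1.232, -0.   ,  1.82 , -0.057]), 'dq': array([ 0.001, -0.002, -0.005, -0.   ,  0.001, -0.001]), 'joint_torque': array([ 1.0000e-03, -4.4704e+01, -4.0691e+01,  7.0000e-02,  2.7000e-02,
       -0.0000e+00]), 'ee_pos': array([0.231, 0.554, 0.205]), 'ee_rot': array([-0.   ,  0.196,  0.981, -0.001]), 'ft_force': array([-0.115,  0.728,  0.33 ]), 'moment': array([ 0.019,  0.059, -0.01 ]), 'finger_gap': np.float64(0.088)}
```

View pics/scene0.png

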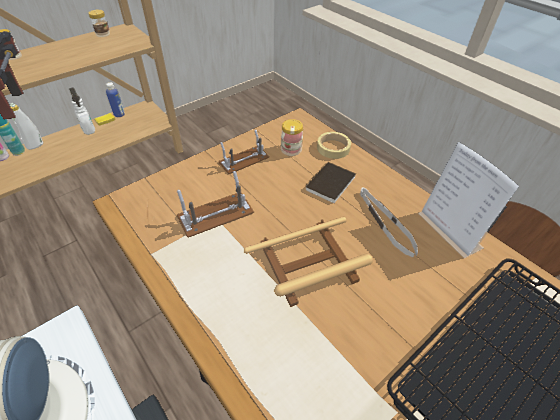

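View pics/top0.png

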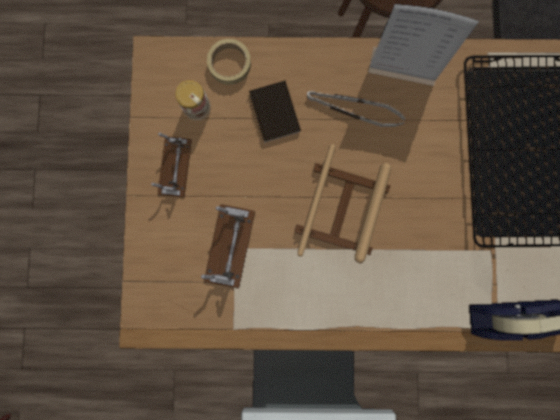

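View pics/wrist0.png

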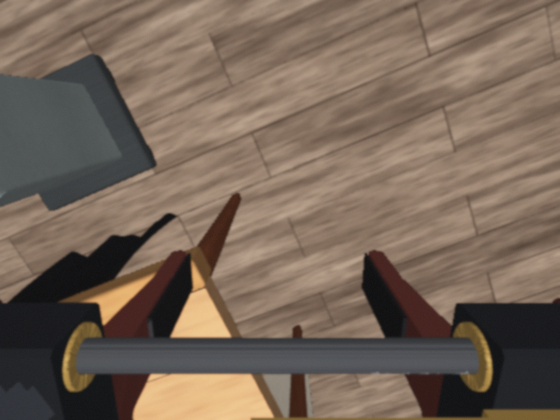

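The top view has two rods, thick at (373,212) and thin at (317,200). It also has two clip stands, the larger at (230,246) and the smaller at (174,167). By the description I want the thick rod and the larger stand, so I'll crop in to check that and measure.

Run:
```python
from h import *
d=load('top0');f=d['frame']
a=cv2.resize(f[190:300,190:270],None,fx=5,fy=5,interpolation=cv2.INTER_CUBIC)
b=cv2.resize(f[140:270,290:400],None,fx=3.5,fy=3.5,interpolation=cv2.INTER_CUBIC)
o=np.zeros((550,800,3),np.uint8);o[:a.shape[0],:a.shape[1]]=a;o[:b.shape[0],410:410+b.shape[1]]=b;cv2.imwrite('pics/c1.png',o)
s=load('scene0');g=s['frame'];cv2.imwrite('pics/c2.png',cv2.resize(g[120:310,160:390],None,fx=3.1,fy=3.1,interpolation=cv2.INTER_CUBIC))
P=cloud(d);Z=P[...,2]
for (u,v) in[(373,212),(317,200),(230,246),(174,167),(200,300),(300,300)]: print(u,v,P[v,u].round(3))
for nm,r,zl in(('pins',(140,270,290,400),0.015),('big',(195,295,195,265),0.004),('small',(125,205,145,200),0.004)):
    m=np.zeros(Z.shape,bool);m[r[0]:r[1],r[2]:r[3]]=True;m&=(Z>zl)&(Z<.15)
    n,l,st,c=cv2.connectedComponentsWithStats(m.astype(np.uint8))
    for i in range(1,n):
        if st[i,4]>30:
            p=P[l==i];print(nm,st[i],c[i].round(1),p.mean(0).round(4),'zmax',p[:,2].max().round(3),cv2.minAreaRect((p[:,:2]*1000).astype(np.float32)))
```

```text
373 212 [ 0.564 -0.109  0.049]
317 200 [0.59  0.005 0.036]
230 246 [0.493 0.188 0.01 ]
174 167 [0.664 0.315 0.004]
200 300 [ 0.378  0.251 -0.001]
300 300 [0.38  0.038 0.003]
pins [297 145  38 112 851] [315.2 201.1] [0.5884 0.0083 0.032 ] zmax 0.039 ((590.8818969726562, 6.778659820556641), (48.573265075683594, 246.46218872070312), 77.42808532714844)
pins [ 353  163   38  101 1231] [371.7 213. ] [ 0.5632 -0.1076  0.0431] zmax 0.051 ((563.566162109375, -111.07486724853516), (43.73555374145508, 217.09841918945312), 75.6014404296875)
big [ 201  204   54   85 2874] [228.6 246.3] [0.4923 0.1905 0.0145] zmax 0.093 ((493.7900390625, 190.47589111328125), (79.494384765625, 171.16525268554688), 79.11100769042969)
small [ 151  133   40   64 1442] [173.3 166.3] [0.6637 0.3139 0.0127] zmax 0.072 ((664.888671875, 314.6103820800781), (59.86394500732422, 130.66432189941406), 85.22443389892578)
```

```bash
echo
```

```text
(no output)
```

View pics/c1.png

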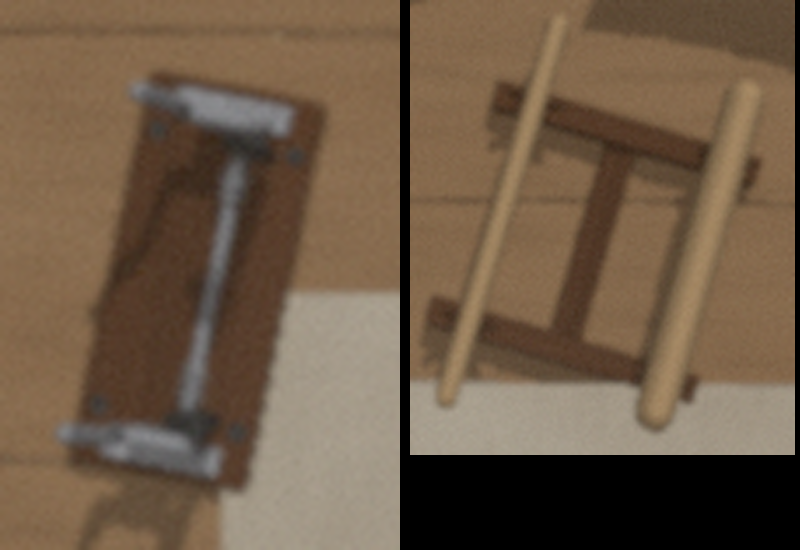

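View pics/c2.png

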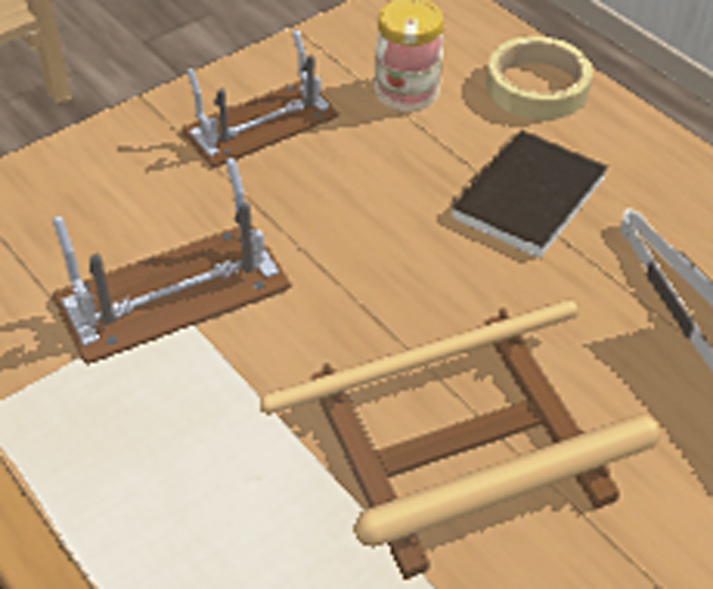

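The crops confirm both choices. The right-hand rod is clearly thicker, and the lower-left stand's foot measures 171x79 mm against 131x60 mm for the smaller one. The bright prongs are on the left (world +y) and the dark jaw is on the right, so stand x points roughly along world +x. Next I'll refine the pin pose and get a wrist view over the stand on the way.

```bash
cat >> h.py <<'E'
def pinfit(d,box,z=0.035,zl=0.02):
    P=cloud(d);Z=P[...,2];v0,v1,u0,u1=box
    hsv=cv2.cvtColor(d['frame'],cv2.COLOR_BGR2HSV)
    m=np.zeros(Z.shape,np.uint8);m[v0:v1,u0:u1]=1;m[(Z<zl)|(Z>z+.03)]=0
    m[hsv[...,2]<85]=0
    n,l,st,c=cv2.connectedComponentsWithStats(m);i=1+st[1:,4].argmax()
    v,u=np.where(l==i);W=np.array([onplane(d,a,b,z) for a,b in zip(u,v)])
    r=cv2.minAreaRect((W[:,:2]*1000).astype(np.float32))
    mu=W[:,:2].mean(0);e=np.linalg.svd(W[:,:2]-mu,full_matrices=False)[2][0];e*=np.sign(e[0])
    t=(W[:,:2]-mu)@e;s=(W[:,:2]-mu)@[-e[1],e[0]]
    k=abs(t)<.09
    return dict(mean=mu,mid=mu+e*(t.max()+t.min())/2,ang=np.degrees(np.arctan2(e[1],e[0])),L=np.ptp(t),w=np.percentile(s[k],[1,99]),c=mu+np.array([-e[1],e[0]])*np.median(s))
E
python3 - <<'E'
from h import *
print(pinfit(load('top0'),(150,275,345,400)))
print(pinfit(load('scene0'),(245,305,262,385),zl=.022))
d=load('top0');P=cloud(d);Z=P[...,2]
hs=cv2.cvtColor(d['frame'],cv2.COLOR_BGR2HSV)
# foot by colour
m=np.zeros(Z.shape,np.uint8);m[195:295,195:265]=1;m[(Z<.005)|(Z>.1)]=0
v,u=np.where(m>0);k=Z[v,u]<.02
W=np.array([onplane(d,a,b,.008) for a,b in zip(u[k],v[k])]);print(cv2.minAreaRect((W[:,:2]*1000).astype(np.float32)))
k=Z[v,u]>.05
for a,b in zip(u[k],v[k]): print(a,b,P[b,a].round(3),end=' ')
# scene
d=load('scene0');P=cloud(d);Z=P[...,2]
m=np.zeros(Z.shape,bool);m[165:240,170:260]=1;m&=(Z>.05)&(Z<.12)
R=np.array([[np.cos(.19),-np.sin(.19)],[np.sin(.19),np.cos(.19)]])
n,l,st,c=cv2.connectedComponentsWithStats(m.astype(np.uint8))
print()
for i in range(1,n):
    p=P[l==i];print(st[i,4],c[i].round(0),p.mean(0).round(3),p.min(0).round(3),p.max(0).round(3))
E
```

```text
{'mean': array([ 0.56396475, -0.1095113 ]), 'mid': array([ 0.56493595, -0.10979915]), 'ang': np.float64(-16.509318183478342), 'L': np.float64(0.21898669914135882), 'w': array([-0.011826  ,  0.01194995]), 'c': array([ 0.56395889, -0.10953106])}
{'mean': array([ 0.5622494, -0.111218 ]), 'mid': array([ 0.56654179, -0.11248111]), 'ang': np.float64(-16.397525227686288), 'L': np.float64(0.22013631196290637), 'w': array([-0.01586891,  0.01367543]), 'c': array([ 0.56225781, -0.11118941])}
((491.47015380859375, 181.526123046875), (96.71781921386719, 169.1404571533203), 79.2844009399414)
216 207 [0.567 0.207 0.09 ] 217 207 [0.567 0.206 0.089] 218 207 [0.568 0.204 0.087] 219 207 [0.568 0.203 0.082] 215 208 [0.566 0.21  0.086] 216 208 [0.566 0.208 0.088] 217 208 [0.565 0.205 0.09 ] 218 208 [0.565 0.204 0.089] 219 208 [0.566 0.202 0.087] 220 208 [0.566 0.201 0.082] 221 208 [0.567 0.199 0.078] 222 208 [0.567 0.197 0.078] 223 208 [0.568 0.197 0.068] 216 209 [0.563 0.207 0.09 ] 217 209 [0.563 0.205 0.09 ] 218 209 [0.564 0.204 0.086] 220 209 [0.564 0.2   0.084] 221 209 [0.565 0.199 0.079] 222 209 [0.
[... 4461 characters left out ...]
 0.056] 228 278 [0.429 0.182 0.086] 229 278 [0.43  0.179 0.088] 207 279 [0.427 0.224 0.074] 208 279 [0.426 0.223 0.072] 209 279 [0.426 0.221 0.072] 210 279 [0.426 0.219 0.069] 227 279 [0.426 0.188 0.051] 228 279 [0.426 0.186 0.051] 226 280 [0.424 0.19  0.052] 227 280 [0.424 0.188 0.052] 228 280 [0.424 0.186 0.053] 226 281 [0.422 0.19  0.051] 227 281 [0.422 0.187 0.053] 228 281 [0.422 0.186 0.051] 
105 [238. 185.] [0.555 0.176 0.072] [0.543 0.152 0.05 ] [0.57  0.206 0.09 ]
61 [181. 198.] [0.432 0.221 0.071] [0.428 0.214 0.05 ] [0.437 0.231 0.089]
51 [192. 208.] [0.434 0.177 0.072] [0.431 0.173 0.05 ] [0.438 0.188 0.089]
3 [187. 214.] [0.424 0.184 0.052] [0.422 0.182 0.051] [0.426 0.186 0.053]
```

The measured stand fits the description: fork spacing is 137 mm, the mouth is 40 mm wide at 85 mm, and its yaw is about -10.6°. The pin fit gives length 219 mm and width 24 mm, with the two views agreeing to 2 mm. I'll take one closer wrist look at the stand to pin down its sideways centre.

```bash
cat >> h.py <<'E'
def q(normal_deg):
    p=np.radians((normal_deg+90)/2);return [0,np.cos(p),np.sin(p),0]
def unit(a): a=np.radians(a);return np.array([np.cos(a),np.sin(a)])
E
python3 - <<'E'
from h import *
s=np.array([.4941,.1934]);e=unit(-10.6)
p=s+.10*e
print(inverse_kinematics([*p,.2],q(79.4)))
move_to([*p,.2],q(79.4));hold(.2)
d=grab('wrist','w1');st=state();print(st['time'],st['ee_pos'],st['joint_pos'].round(2),(-d['view'][:3,:3].T@d['view'][:3,3]).round(3))
E
```

```text
[ 2.32179150e-01  1.38158337e-01  1.19076329e+00 -4.44089210e-16
  1.81267103e+00 -1.15361228e+00]
2.3 [0.59217247 0.17567914 0.20003641] [ 0.23  0.14  1.19  0.    1.81 -1.15] [0.514 0.191 0.378]
```

View pics/w1.png

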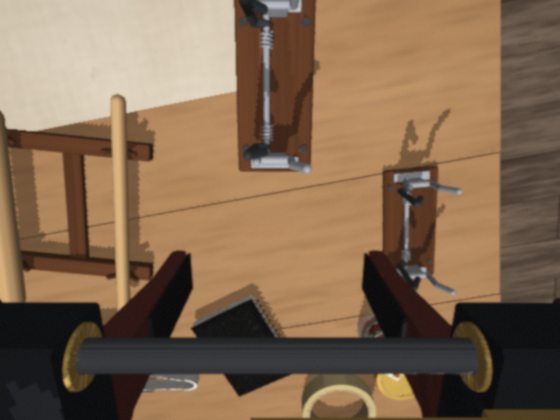

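The wrist camera is tilted forward. The large stand is at the top edge, with its far fork at (270,155) and its near fork cut off. I'll step back 0.1 m to see all of it.

Run:
```python
from h import *
s=np.array([.4941,.1934]);e=unit(-10.6)
move_to([*s-.01*e,.2],q(79.4));hold(.2)
d=grab('wrist','w2');print(state()['time'])
P=cloud(d);n=unit(79.4);Z=P[...,2]
S=P[...,:2]@e-.450;T=P[...,:2]@n-.281
m=(abs(S)<.1)&(abs(T)<.06)
for a,b in((.003,.012),(.04,.055),(.055,.062),(.062,.068),(.068,.075),(.075,.082),(.082,.088),(.088,.1)):
  for lo,hi in((-.1,-.03),(.03,.1)):
    for nm,k in(('-',T<0),('+',T>0)):
      k=m&(Z>a)&(Z<b)&(S>lo)&(S<hi)&k
      if k.sum()>3: print((a,b),lo,nm,k.sum(),'S',np.percentile(S[k],[5,50,95]).round(4),'T',np.percentile(T[k],[2,50,98]).round(4))
k=m&(Z>.003)&(Z<.02)
v,u=np.where(k);W=np.array([onplane(d,a,b,.008) for a,b in zip(u,v)]);print(cv2.minAreaRect((W[:,:2]*1000).astype(np.float32)))
cv2.imwrite('pics/w2c.png',cv2.resize(d['frame'][60:260,150:400],None,fx=3,fy=3,interpolation=cv2.INTER_CUBIC))
```

```text
3.0667
(0.003, 0.012) -0.1 - 1399 S [-0.0838 -0.0617 -0.0323] T [-0.0407 -0.0254 -0.0002]
(0.003, 0.012) -0.1 + 1512 S [-0.0828 -0.0535 -0.0324] T [0.0008 0.0182 0.0357]
(0.003, 0.012) 0.03 - 945 S [0.0317 0.0497 0.0761] T [-0.0411 -0.0285 -0.0004]
(0.003, 0.012) 0.03 + 1201 S [0.032  0.0532 0.078 ] T [0.0008 0.0202 0.0355]
(0.04, 0.055) -0.1 - 75 S [-0.0713 -0.0678 -0.06  ] T [-0.0226 -0.0194 -0.0156]
(0.04, 0.055) -0.1 + 8 S [-0.0717 -0.0714 -0.0697] T [0.0108 0.0128 0.016 ]
(0.04, 0.055) 0.03 - 57 S [0.053  0.0541 0.0643] T [-0.0265 -0.0217 -0.0181]
(0.04, 0.055) 0.03 + 50 S [0.0641 0.0647 0.0673] T [0.01   0.0134 0.0174]
(0.055, 0.062) -0.1 - 7 S [-0.0609 -0.0604 -0.0595] T [-0.0252 -0.0221 -0.0202]
(0.055, 0.062) -0.1 + 6 S [-0.0718 -0.0712 -0.067 ] T [0.0106 0.0124 0.0149]
(0.055, 0.062) 0.03 - 19 S [0.0528 0.0536 0.0551] T [-0.0268 -0.0233 -0.0203]
(0.055, 0.062) 0.03 + 20 S [0.0638 0.0651 0.0663] T [0.0108 0.0138 0.0175]
(0.062, 0.068) -0.1 - 26 S [-0.0608 -0.0588 -0.0538] T [-0.0236 -0.0095 -0.0081]
(0.062, 0.068) -0.1 + 12 S [-0.0712 -0.0681 -0.0644] T [0.0104 0.0117 0.0137
[... 796 characters left out ...]
.1 - 51 S [-0.0608 -0.0584 -0.0537] T [-0.0274 -0.0201 -0.0178]
(0.082, 0.088) -0.1 + 62 S [-0.0714 -0.0681 -0.0643] T [0.0198 0.0226 0.0293]
(0.082, 0.088) 0.03 - 53 S [0.053  0.0542 0.0587] T [-0.0279 -0.0215 -0.018 ]
(0.082, 0.088) 0.03 + 54 S [0.0641 0.0661 0.07  ] T [0.0195 0.023  0.0287]
(0.088, 0.1) -0.1 - 59 S [-0.0597 -0.0568 -0.054 ] T [-0.0273 -0.0241 -0.0208]
(0.088, 0.1) -0.1 + 45 S [-0.0702 -0.0678 -0.0653] T [0.0227 0.0259 0.0284]
(0.088, 0.1) 0.03 - 45 S [0.0541 0.0564 0.0589] T [-0.0279 -0.0241 -0.0212]
(0.088, 0.1) 0.03 + 27 S [0.0651 0.0675 0.07  ] T [0.023  0.0257 0.0277]
((485.2542419433594, 189.07073974609375), (83.91886138916016, 181.39427185058594), 79.37954711914062)
```

View pics/w2.png

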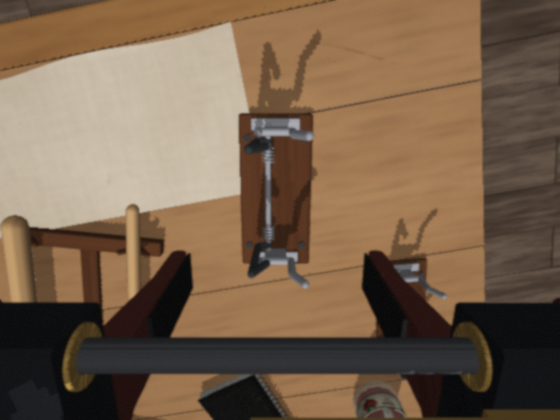

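View pics/w2c.png

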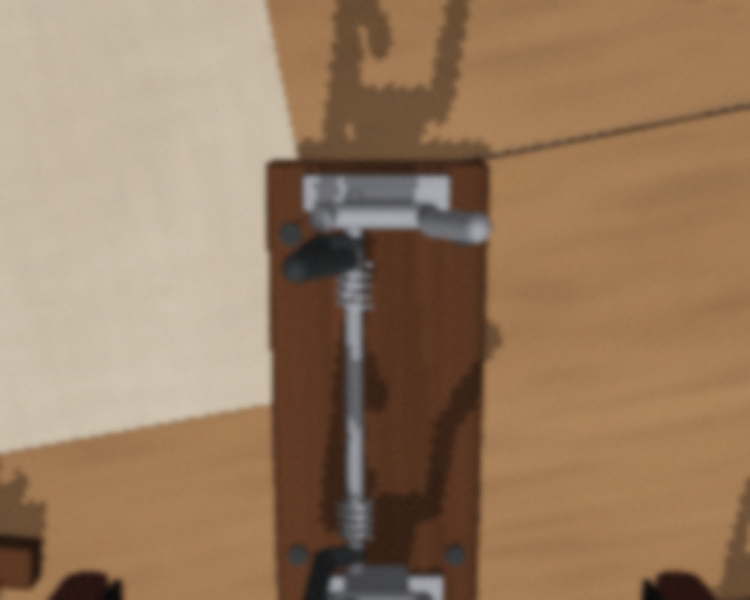

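The stand is clear in the wrist view, with forks at (275,127) and (278,258). Both ends give the same sideways values, so the yaw holds. The narrow gap measures 18.7 mm and the mouth about 38–40 mm. Before reaching, I'll check the height and clearance of the rest's middle brace, since the open fingers span 115 mm.

Run:
```python
from h import *
for t in('top0','w2','scene0'):
    d=load(t);P=cloud(d);e=unit(-16.45);n=unit(73.55);c=np.array([.565,-.110])
    S=(P[...,:2]-c)@e;T=(P[...,:2]-c)@n;Z=P[...,2]
    h=cv2.cvtColor(d['frame'],cv2.COLOR_BGR2HSV)
    for a in np.arange(.03,.1,.006):
        k=(abs(S)<.03)&(T>a)&(T<a+.006)
        if k.sum()>5: print(t,a.round(3),k.sum(),np.percentile(Z[k],[10,50,90]).round(4),np.median(h[k],0))
```

```text
top0 0.03 75 [-0.0026 -0.0004  0.0016] [ 15. 109. 131.]
top0 0.036 75 [-0.0024 -0.0006  0.002 ] [ 15. 108. 131.]
top0 0.042 75 [-0.0023 -0.0007  0.0015] [ 15. 110. 128.]
top0 0.048 63 [-0.0011  0.0068  0.009 ] [ 13. 121.  91.]
top0 0.054 77 [0.0063 0.0079 0.0104] [ 12. 132.  79.]
top0 0.06 79 [0.0059 0.0078 0.0099] [ 12. 132.  83.]
top0 0.066 84 [-0.0008  0.0067  0.0091] [ 14.  118.   95.5]
top0 0.072 73 [-0.0022 -0.0003  0.0018] [ 15. 109. 131.]
top0 0.078 77 [-0.0024 -0.0005  0.0013] [ 15. 109. 132.]
top0 0.084 73 [-0.0028 -0.0007  0.0019] [ 15. 109. 131.]
top0 0.09 75 [-0.0024 -0.0007  0.0016] [ 15. 109. 131.]
top0 0.096 73 [-0.0035 -0.0006  0.0011] [ 15. 109. 130.]
w2 0.03 153 [-0.0011 -0.0003  0.0006] [ 15. 123. 155.]
w2 0.036 141 [-0.0012 -0.0004  0.0005] [ 15. 123. 155.]
w2 0.042 97 [-0.0016 -0.0004  0.0005] [ 14. 124. 153.]
w2 0.048 69 [0.0066 0.0076 0.0082] [ 12. 145.  91.]
w2 0.054 131 [0.0067 0.0076 0.0085] [ 11. 157.  78.]
w2 0.06 121 [0.0066 0.0075 0.0086] [ 11. 156.  84.]
w2 0.066 289 [-0.0011  0.003   0.0077] [ 13. 135.  79.]
w2 0.072 214 [-0.0017 -0.0004  0.0006] [ 15
[... 240 characters left out ...]
0 0.03 36 [-0.0026 -0.0014  0.0003] [ 16. 114. 202.]
scene0 0.036 73 [-0.0026 -0.0014  0.0001] [ 16. 114. 205.]
scene0 0.042 62 [-0.0027 -0.0012  0.0004] [ 16.  114.  206.5]
scene0 0.048 116 [-0.0014  0.0052  0.0074] [ 13.  127.5 131. ]
scene0 0.054 61 [0.0056 0.0068 0.0079] [ 13. 132. 130.]
scene0 0.06 66 [0.0055 0.0066 0.008 ] [ 13.  134.  134.5]
scene0 0.066 23 [0.0052 0.006  0.0073] [ 14. 129. 140.]
scene0 0.072 45 [-0.0027 -0.0016  0.0002] [ 16. 114. 208.]
scene0 0.078 58 [-0.0028 -0.0017  0.    ] [ 16. 114. 206.]
scene0 0.084 61 [-0.0031 -0.0017 -0.0004] [ 16. 115. 204.]
scene0 0.09 58 [-0.0032 -0.0017 -0.0003] [ 16. 115. 203.]
scene0 0.096 55 [-0.0029 -0.0017  0.0003] [ 16. 115. 203.]
```

The brace is only 8 mm high, so fingertips at 16 mm clear it by 8 mm. I'll pick the pin.

Run:
```python
from h import *
c=[.565,-.1105];o=q(73.55)
move_to([*c,.13],o)
move_l([*c,.024],.12)
print(state()['ft_force'].round(1))
close();s=state();print('gap',s['finger_gap'],s['ft_force'].round(1))
move_l([*c,.16],.15);hold(.2)
s=state();print(s['time'],'gap',s['finger_gap'],s['ft_force'].round(1),s['moment'].round(2),s['ee_pos'])
grab('top','t3');grab('wrist','w3');grab('scene','s3')
```

```text
[-0.1  0.6 -0.3]
gap 0.019216522920195014 [-0.   2.6  0.1]
7.675 gap 0.01880324931257888 [ 0.2 -0.8 -0.9] [-0.01 -0.01 -0.05] [ 0.56456554 -0.11041214  0.15877871]
```

View pics/s3.png

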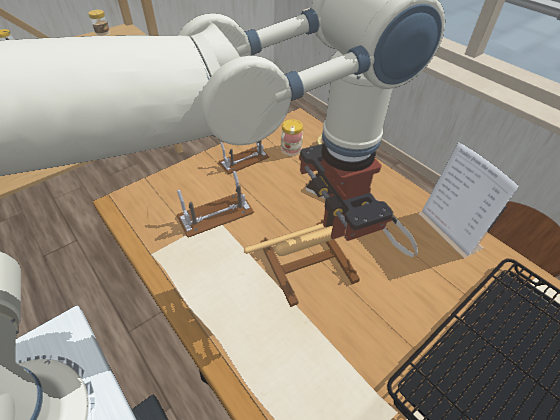

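View pics/t3.png

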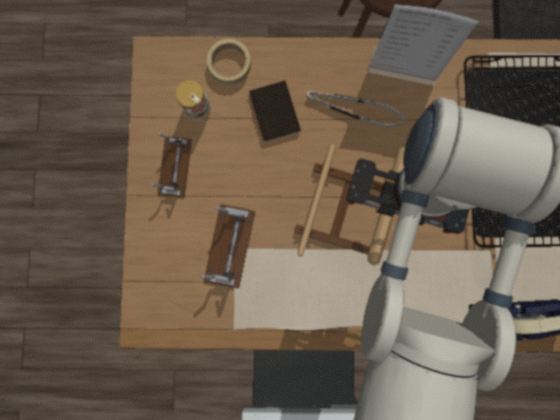

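The pin is held and lifted, with its near end visible in the scene view at about (280,245), and the thin pin hasn't moved. But the gap reads 18.8 mm for a 24 mm rod, so I'll check where the pin sits in the grip.

Run:
```python
from h import *
e=unit(-16.45);n=unit(73.55);c=np.array([.5646,-.1104])
for t in('scene0','s3','t3','w3'):
    d=load(t);P=cloud(d);S=(P[...,:2]-c)@e;T=(P[...,:2]-c)@n;Z=P[...,2]
    h=cv2.cvtColor(d['frame'],cv2.COLOR_BGR2HSV)
    base=(abs(T)<.02)&(Z>.03)&(Z<.22)&(h[...,0]>8)&(h[...,0]<30)&(h[...,1]>50)&(h[...,2]>80)
    for a in np.arange(-.12,.12,.015):
        k=base&(S>a)&(S<a+.015)
        if k.sum()>8: print(t,a.round(3),k.sum(),'Z',np.percentile(Z[k],[2,50,98]).round(4),'T',np.percentile(T[k],[2,50,98]).round(4),'S',S[k].min().round(3),S[k].max().round(3))
```

```text
scene0 -0.12 14 Z [0.0333 0.0377 0.0426] T [-0.0081 -0.0028  0.003 ] S -0.107 -0.105
scene0 -0.105 91 Z [0.0337 0.0419 0.0468] T [-0.0126 -0.0054  0.0083] S -0.105 -0.09
scene0 -0.09 94 Z [0.0319 0.0435 0.0474] T [-0.0127 -0.0059  0.0082] S -0.09 -0.075
scene0 -0.075 93 Z [0.0321 0.0435 0.0472] T [-0.0126 -0.0062  0.0078] S -0.075 -0.06
scene0 -0.06 90 Z [0.0324 0.0438 0.0473] T [-0.0128 -0.006   0.0076] S -0.06 -0.045
scene0 -0.045 86 Z [0.0315 0.0432 0.0472] T [-0.0127 -0.0055  0.0082] S -0.045 -0.03
scene0 -0.03 87 Z [0.0313 0.0433 0.0466] T [-0.0127 -0.0061  0.0085] S -0.03 -0.015
scene0 -0.015 85 Z [0.0332 0.0432 0.0469] T [-0.0127 -0.006   0.0075] S -0.015 -0.0
scene0 0.0 85 Z [0.0326 0.0427 0.0466] T [-0.0128 -0.0063  0.0075] S 0.0 0.015
scene0 0.015 83 Z [0.0304 0.0431 0.0467] T [-0.0128 -0.0059  0.0087] S 0.016 0.03
scene0 0.03 80 Z [0.0332 0.043  0.0465] T [-0.0129 -0.0063  0.0083] S 0.031 0.045
scene0 0.045 75 Z [0.033  0.0431 0.0465] T [-0.0129 -0.0062  0.0073] S 0.045 0.06
scene0 0.06 79 Z [0.0316 0.043  0.0465] T [-0.0126 -0.0062  0.0086] S 0.06 0.074
scene0 0.075 79 Z 
[... 2257 characters left out ...]
1352 Z [0.1727 0.1798 0.1821] T [-0.0113  0.0001  0.0111] S -0.03 -0.015
w3 -0.015 1204 Z [0.1739 0.1803 0.2027] T [-0.0184  0.0001  0.0108] S -0.015 -0.0
w3 0.0 997 Z [0.1763 0.1803 0.1861] T [-0.0091  0.0001  0.0094] S 0.0 0.015
w3 0.015 1014 Z [0.1746 0.18   0.182 ] T [-0.0105 -0.0004  0.0103] S 0.015 0.03
w3 0.03 479 Z [0.1733 0.1793 0.1818] T [-0.0114  0.0001  0.011 ] S 0.03 0.041
w3 0.045 36 Z [0.18   0.1811 0.182 ] T [-0.0059 -0.0007  0.0046] S 0.059 0.06
w3 0.06 811 Z [0.1731 0.1799 0.1817] T [-0.0112 -0.0005  0.0104] S 0.06 0.075
w3 0.075 809 Z [0.1723 0.1796 0.1818] T [-0.0116  0.0001  0.0112] S 0.075 0.09
w3 0.09 93 Z [0.1701 0.1757 0.1797] T [-0.012  -0.0069  0.0116] S 0.09 0.099
```

View pics/w3.png

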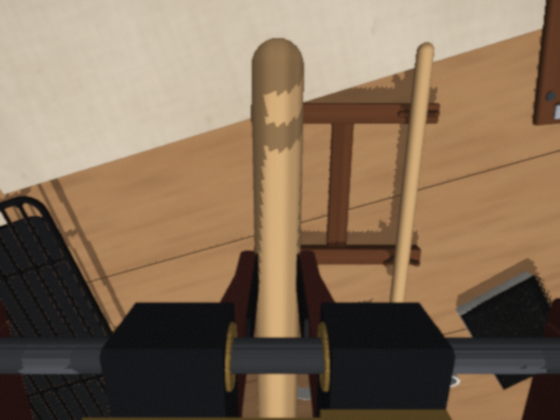

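The pin is level and centred in the grip, 11 mm above the TCP as specified, and its near end at -109 mm puts it lengthwise centred within about 1 mm. The low gap reading comes from soft pads. I'll move it over the stand and lower it to the mouth.

```bash
cat >> h.py <<'E'
EE=unit(-10.6);NN=unit(79.4);SEAT=EE*.449+NN*.280
E
python3 - <<'E'
from h import *
print(SEAT)
move_to([*SEAT,.17],q(79.4))
move_l([*SEAT,.085],.15);hold(.15)
s=state();print(s['time'],s['ft_force'].round(1),s['ee_pos'].round(4),s['finger_gap'])
d=grab('wrist','w4');grab('scene','s4')
P=cloud(d);S=P[...,:2]@EE-.449;T=P[...,:2]@NN-.280;Z=P[...,2]
for nm,k in(('prong',(T>.014)),('jaw',(T<-.014))):
  k=k&(abs(T)<.04)&(Z>.084)&(Z<.095)&(S<-.04)&(S>-.09);
  if k.any(): print(nm,k.sum(),np.percentile(T[k],[2,50,98]).round(4),np.median(S[k]).round(4))
k=(abs(T)<.016)&(Z>.1)&(Z<.115)&(S<-.03);print('pin',np.percentile(T[k],[2,50,98]).round(4),S[k].min().round(4),Z[k].max().round(4))
E
```

```text
[0.49284435 0.19262774]
9.8833 [ 0.8  0.5 -1.6] [0.4937 0.1928 0.0867] 0.01893405790080726
prong 252 [0.0218 0.0257 0.03  ] -0.067
jaw 257 [-0.0263 -0.0217 -0.0176] -0.0563
pin [-0.0106  0.0005  0.0112] -0.1082 0.1108
```

View pics/w4.png

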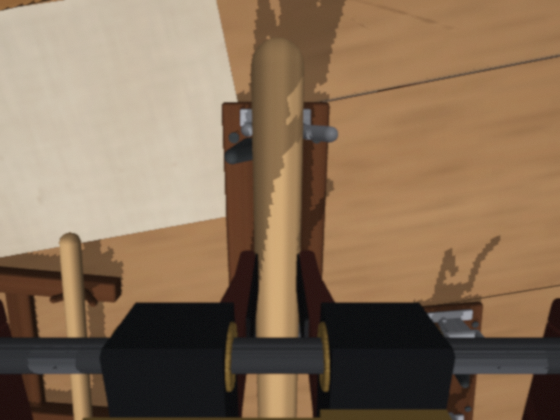

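View pics/s4.png

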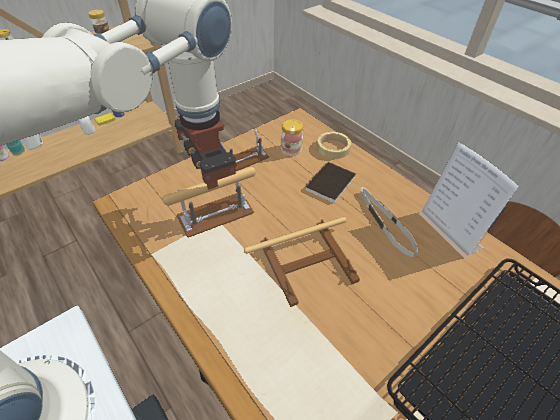

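The pin sits in the mouth, with the prong top to the right at (325,133) and the dark jaw top to the left at (240,150). Measured inner faces are +21.8 and -17.6 mm, so it is well inside. I'll push down in steps while watching the force.

Run:
```python
from h import *
for z in(.074,.066,.060,.055,.050,.046,.042,.039,.037):
    move_l([*SEAT,z],.06)
    s=state();f=s['ft_force'];print(z,s['time'].round(2),f.round(1),s['ee_pos'].round(4),round(s['finger_gap'],4))
    if abs(f[2])>45: print('stop');break
d=grab('wrist','w5');grab('scene','s5')
P=cloud(d);S=P[...,:2]@EE-.449;T=P[...,:2]@NN-.280;Z=P[...,2]
for a in np.arange(-.11,-.03,.015):
  k=(abs(T)<.013)&(Z>.05)&(Z<.11)&(S>a)&(S<a+.015)
  if k.any(): print('pin',a.round(3),np.percentile(T[k],[2,50,98]).round(4),S[k].min().round(4),np.percentile(Z[k],[50,98]).round(4))
```

```text
Traceback (most recent call last):
AttributeError: 'float' object has no attribute 'round'
```

Run:
```python
from h import *
for z in(.066,.060,.055,.050,.046,.042,.039,.037):
    move_l([*SEAT,z],.06)
    s=state();f=np.array(s['ft_force']);print(z,round(s['time'],2),f.round(1),np.round(s['ee_pos'],4),round(s['finger_gap'],4))
    if abs(f[2])>45: print('stop');break
d=grab('wrist','w5');grab('scene','s5')
P=cloud(d);S=P[...,:2]@EE-.449;T=P[...,:2]@NN-.280;Z=P[...,2]
for a in np.arange(-.11,-.03,.015):
  k=(abs(T)<.013)&(Z>.05)&(Z<.11)&(S>a)&(S<a+.015)
  if k.any(): print('pin',a.round(3),np.percentile(T[k],[2,50,98]).round(4),S[k].min().round(4),np.percentile(Z[k],[50,98]).round(4))
```

```text
0.066 10.6 [ 2.   4.  -1.1] [0.4929 0.1935 0.0659] 0.0188
0.06 10.85 [2.8 4.2 0.1] [0.4933 0.1931 0.0602] 0.019
0.055 11.1 [ 2.7  2.8 -0.9] [0.493  0.1925 0.0548] 0.0192
0.05 11.35 [-1.3  0.   0.2] [0.4923 0.1921 0.0497] 0.0018
0.046 11.6 [ 1.3 -0.3  1.1] [0.4926 0.1923 0.0456] 0.0004
0.042 11.85 [-5.6 -0.  15.7] [0.4931 0.1932 0.045 ] 0.0006
0.039 12.1 [-12.1  -2.2  27.5] [0.4933 0.1935 0.0447] 0.0004
0.037 12.35 [-15.5  -3.   35.8] [0.4934 0.1936 0.0445] 0.0005
pin -0.11 [-0.0105 -0.0002  0.0106] -0.1074 [0.0579 0.0613]
pin -0.095 [-0.0113 -0.0002  0.0112] -0.0949 [0.0592 0.0617]
pin -0.08 [-0.0112  0.0002  0.0121] -0.0798 [0.0593 0.0637]
pin -0.065 [-0.0123 -0.0007  0.011 ] -0.065 [0.0599 0.0748]
pin -0.05 [-0.0112  0.0002  0.0112] -0.05 [0.0592 0.0616]
pin -0.035 [-0.0112  0.0002  0.0113] -0.035 [0.0593 0.0614]
```

View pics/w5.png

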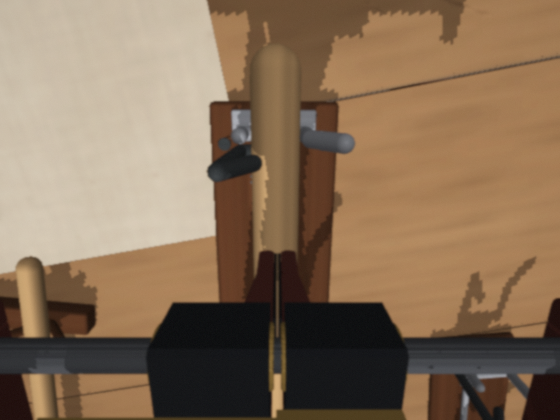

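Run:
```python
from h import *
d=load('s5');cv2.imwrite('pics/s5c.png',cv2.resize(d['frame'][100:260,140:300],None,fx=3.7,fy=3.7,interpolation=cv2.INTER_CUBIC))
P=cloud(d);S=P[...,:2]@EE-.449;T=P[...,:2]@NN-.280;Z=P[...,2]
h=cv2.cvtColor(d['frame'],cv2.COLOR_BGR2HSV)
for a in np.arange(-.12,.12,.015):
  k=(abs(T)<.015)&(Z>.03)&(Z<.11)&(S>a)&(S<a+.015)&(h[...,1]>60)&(h[...,2]>100)
  if k.sum()>5: print('pin',a.round(3),np.percentile(T[k],[2,50,98]).round(4),S[k].min().round(4),S[k].max().round(4),np.percentile(Z[k],[50,98]).round(4))
```

```text
pin -0.105 [-0.014  -0.008   0.0033] -0.1049 -0.09 [0.0551 0.0608]
pin -0.09 [-0.0141 -0.0087  0.0055] -0.09 -0.0752 [0.0558 0.0615]
pin -0.075 [-0.0146 -0.0083  0.0114] -0.0747 -0.0603 [0.0562 0.0611]
pin -0.06 [-0.0142 -0.0102  0.0037] -0.0598 -0.0451 [0.0554 0.0601]
pin -0.045 [-0.0142 -0.0093  0.0036] -0.0448 -0.0301 [0.0567 0.0613]
pin -0.03 [-0.0144 -0.0089  0.0039] -0.0298 -0.015 [0.0554 0.0606]
pin -0.015 [-0.0144 -0.0112  0.0011] -0.0149 -0.0002 [0.054  0.0605]
pin 0.0 [-0.0145 -0.0116 -0.007 ] 0.0001 0.0149 [0.0539 0.0629]
pin 0.015 [-0.0143 -0.0102 -0.0039] 0.0155 0.0299 [0.0548 0.0599]
pin 0.03 [-0.0142 -0.0111 -0.0032] 0.03 0.0446 [0.055  0.0596]
pin 0.045 [-0.0146 -0.0113 -0.0034] 0.0453 0.0598 [0.0534 0.0602]
pin 0.06 [-0.0138 -0.0124 -0.0048] 0.0687 0.0748 [0.0551 0.0598]
pin 0.075 [-0.0148 -0.0095  0.0048] 0.075 0.0894 [0.0561 0.0609]
pin 0.09 [-0.0142 -0.0085  0.0052] 0.09 0.1047 [0.0556 0.06  ]
pin 0.105 [-0.013  -0.0078  0.0009] 0.1052 0.1113 [0.0543 0.0588]
```

View pics/s5c.png

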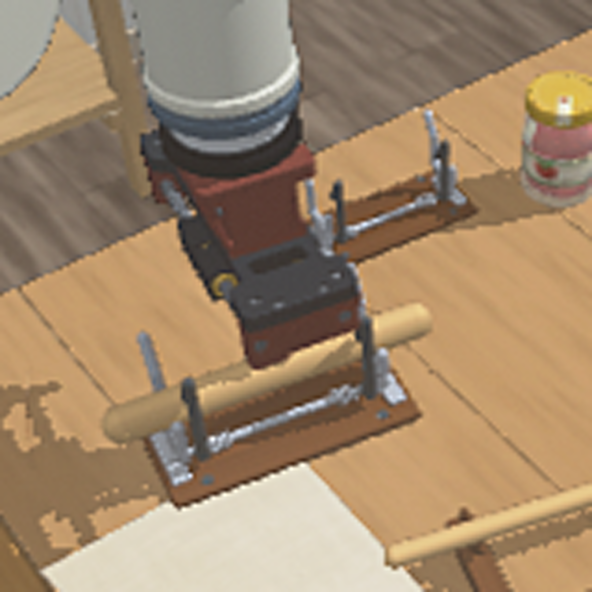

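The fingers slipped off the pin at the snap-in and are now closed on top of it. The pin itself is level, with its top at 61 mm so its centre is about 49–50 mm. It is centred sideways within 1 mm and spans -107 to +111 mm. I'll lift the closed fingers away and check that the pin stays.

```bash
cat >> h.py <<'E'
def chk(d,t):
    P=cloud(d);S=P[...,:2]@EE-.449;T=P[...,:2]@NN-.280;Z=P[...,2]
    h=cv2.cvtColor(d['frame'],cv2.COLOR_BGR2HSV)
    for a in np.arange(-.12,.12,.02):
      k=(abs(T)<.018)&(Z>.03)&(Z<.11)&(S>a)&(S<a+.02)&(h[...,1]>60)&(h[...,2]>70)
      if k.sum()>8: print(t,'pin',a.round(3),np.percentile(T[k],[2,50,98]).round(4),S[k].min().round(4),S[k].max().round(4),np.percentile(Z[k],[50,95]).round(4))
E
python3 - <<'E'
from h import *
move_l([*SEAT,.062],.06);s=state();print(np.round(s['ft_force'],1),np.round(s['ee_pos'],4),s['time'],s['finger_gap'])
chk(grab('wrist','w6'),'w')
d=grab('scene','s6');cv2.imwrite('pics/s6c.png',cv2.resize(d['frame'][100:260,140:300],None,fx=3.7,fy=3.7,interpolation=cv2.INTER_CUBIC))
E
```

```text
[ 0.1 -0.6 -0.8] [0.4926 0.1925 0.0613] 13.0167 0.0006694843554232695
w pin -0.12 [-0.0099 -0.0005  0.0089] -0.1075 -0.1 [0.0571 0.0602]
w pin -0.1 [-0.0116 -0.0005  0.0107] -0.1 -0.0804 [0.0598 0.0619]
w pin -0.08 [-0.0113 -0.      0.011 ] -0.08 -0.06 [0.0599 0.0619]
w pin -0.06 [-0.0114  0.0005  0.0107] -0.06 -0.04 [0.0601 0.0619]
w pin -0.04 [-0.0118 -0.0006  0.0107] -0.04 -0.02 [0.0598 0.0618]
w pin -0.02 [-0.012  -0.0005  0.0107] -0.02 -0.0 [0.06   0.0867]
w pin 0.0 [-0.0125 -0.0005  0.0084] 0.0 0.0093 [0.0982 0.1011]
w pin 0.02 [-0.0007 -0.0007 -0.0001] 0.0346 0.0398 [0.0611 0.062 ]
w pin 0.04 [-0.0007 -0.0001 -0.0001] 0.0403 0.0505 [0.0614 0.0619]
w pin 0.06 [-0.0026 -0.0007  0.0018] 0.0775 0.0799 [0.0613 0.0622]
w pin 0.08 [-0.0033 -0.0007  0.0025] 0.0801 0.1 [0.0611 0.0619]
w pin 0.1 [-0.0034 -0.0001  0.0025] 0.1 0.1075 [0.0605 0.0615]
```

View pics/s6c.png

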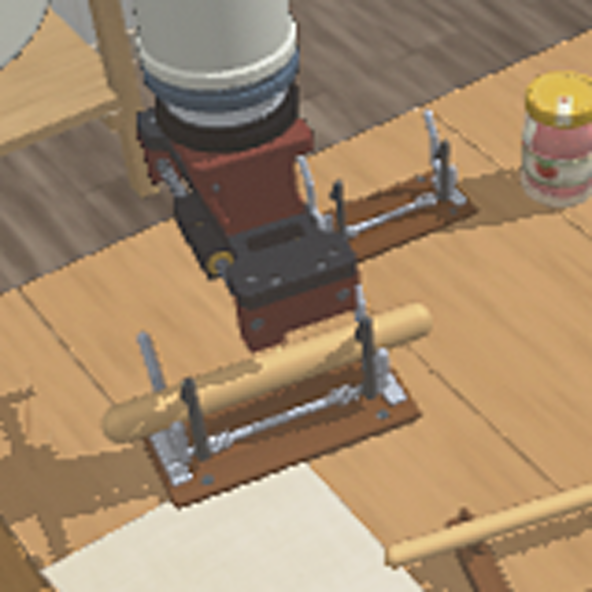

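The fingers are free of the pin, and it is seated with its top at 62 mm, so its centre is at 50 mm, 0.5 mm off sideways. I'll retreat and do the final check of the jaw and thin pin.

Run:
```python
from h import *
move_l([*SEAT,.16],.15)
move_to([*SEAT-.01*EE,.2],q(79.4));hold(.3)
d=grab('wrist','w7');chk(d,'w')
for t in('w2','w7'):
  d=load(t);P=cloud(d);S=P[...,:2]@EE-.449;T=P[...,:2]@NN-.280;Z=P[...,2]
  for lo,hi in((-.065,-.045),(.045,.065)):
    k=(T<-.013)&(T>-.05)&(Z>.085)&(Z<.1)&(S>lo)&(S<hi);print(t,'jaw top T',np.percentile(T[k],[5,50,95]).round(4))
s=load('scene0');a=pinfit(s,(210,255,240,350),z=.028,zl=.02);d=grab('scene','s7');b=pinfit(d,(210,255,240,350),z=.028,zl=.02);print(a['mid'],a['L'],b['mid'],b['L'])
print(state()['time'],state()['finger_gap'])
```

```text
w pin -0.12 [-0.0101 -0.0004  0.0084] -0.1072 -0.1001 [0.057  0.0605]
w pin -0.1 [-0.012  -0.0009  0.0103] -0.0997 -0.08 [0.0599 0.0619]
w pin -0.08 [-0.0113 -0.0004  0.0105] -0.08 -0.06 [0.0598 0.062 ]
w pin -0.06 [-0.0116  0.0005  0.0107] -0.06 -0.04 [0.0601 0.0621]
w pin -0.04 [-0.0127 -0.0005  0.0109] -0.04 -0.02 [0.0596 0.062 ]
w pin -0.02 [-0.0119 -0.0014  0.0101] -0.0199 -0.0001 [0.0598 0.0619]
w pin 0.0 [-0.0122 -0.0005  0.0103] 0.0 0.02 [0.0596 0.0618]
w pin 0.02 [-0.0124 -0.001   0.0104] 0.0201 0.04 [0.0597 0.0617]
w pin 0.04 [-0.0115 -0.0005  0.0106] 0.04 0.0454 [0.0597 0.0614]
w2 jaw top T [-0.0261 -0.0222 -0.0185]
w2 jaw top T [-0.0265 -0.023  -0.0195]
w7 jaw top T [-0.0259 -0.0225 -0.0187]
w7 jaw top T [-0.0271 -0.0242 -0.0215]
[0.59308632 0.00461416] 0.24942550725141238 [0.59308552 0.00461034] 0.24942956634288205
14.6 0.00047259964738680284
```

View pics/w7.png

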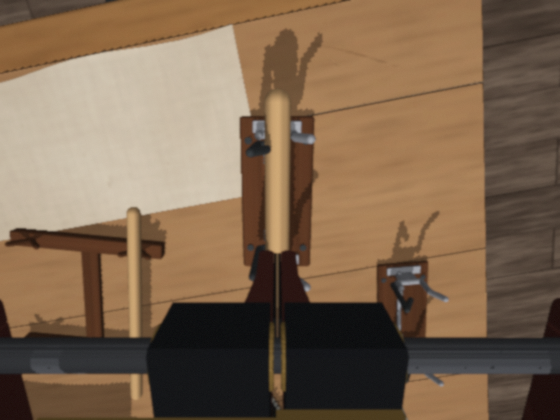

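The pin lies in the stand from (278,95) downward. The jaw tops moved 1.2 mm or less from their shut position (under 0.02 rad), and the thin pin hasn't moved. Handing in.

```bash
python3 -c "
from h import *
print(job_done())"
```

```text
the job is handed in; nothing more can be done
None
```

The thick pin is clipped into the larger stand, and I handed the job in at about 14.6 s of the 38 s allowed. I gripped it at its middle, carried it over the stand and pushed it straight down past the jaw.

**Last checks (wrist and scene cameras):**
- **Pin position:** its top is at 62 mm, so its centre is about 50 mm high. It is about 0.5 mm off sideways, within about 2 mm lengthwise, and level and parallel to the stand.
- **Jaw:** its tops are within about 1.2 mm of where they were when shut, under 0.02 rad.
- **Thin pin:** it moved less than 0.1 mm.
- **Robot:** it is clear of everything, with the TCP at 0.2 m.

**What did not go to plan:**
- **Grip slipped:** around the snap-in (TCP at 50–55 mm) the pin slipped out of the pads and the fingers closed empty above it. They then pressed on it with up to about 36 N before I lifted away.
- **Readings that disagreed:** the finger gap read 18.8 mm on the 24 mm rod. While pressing, the TCP reading of 44.5 mm put the fingertips lower than the seated pin allows. I did not explain either one, though the cameras agree on where the pin is.
- **Jaw opening not measured:** I infer that it swung open because the pin went past the noses and there was a sideways force of about 5 N on the way down. The upward force I expected from the jaw never showed.

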